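Clamp a filter cube with the sunken knob

TASK

Stand the loose filter cube upright in the open pocket of the cube clamp and let go of it, then reach into the round well and turn the sunken knob clockwise (seen from above) until the jaw holds the cube firmly against the fixed stop and the knob has clearly stiffened: a clamping force of 10 N or more, but never over 25 N, which would crack the cube's glass. Leave the lens tube, the coverslip box and the objective where they are.

Things in the scene. Friction and masses are not known exactly. Their poses are not given: they have to be found in the camera images.
- filter_cube: loose black cube with a round coloured window in one side, 34 x 34 mm, 36 mm high, 90 g nominal; origin at the centre of its underside, z up through it. Starts upright on the table. Any of its four sides may face the jaw. It is hollow: grip it across any two parallel sides with the pads covering its top edge.
- clamp: the cube clamp, fixed to the table, at another place each time. Origin on the table under the knob's axis, z up, y along the clamping direction. Grey square housing, 96 x 96 mm and 50 mm high, round the origin; on its -y side a base plate, 96 mm wide, top at z = 8 mm, out to y = -134 mm, carries the pocket and, at its far end, the fixed stop. The jaw travels from the housing towards -y.
- knob_top (a point): centre of the knob's top, on its vertical axis; fixed to the clamp (clamp frame 0, 0, 42 mm). Round black knurled knob, 24 mm across and high, top 8 mm below the rim. Clockwise from above advances the jaw 6 mm per rad. It drives the screw through a springy coupling (1 N m per rad), so it springs back 0.2 to 0.3 rad when let go; the screw stays. Turn it in several grasps of at most 1.5 rad.
- pocket (a point): point on the pocket's floor, midway between two guide strips along y (40 mm apart inside, 6 mm high); clamp frame 0, -91, 8 mm, axes as the clamp's. A cube set down centred here clears the jaw by 4 mm or more and the stop by 4 mm. Let go, the fingers must be above the strips' tops at z = 14 mm.
- stop_block: the fixed stop at the pocket's far end, 46 mm wide, 16 mm thick, 37 mm above the pocket's floor; origin at the centre of its underside (clamp frame 0, -120, 8 mm), its face to the cube at y = -112 mm. The clamping force is what presses the cube against it.
- lens_tube: bystander: black ring standing on end, 31 mm across, 30 mm high, loose; origin at the centre of its underside
- coverslip_box: bystander: small clear box, 30 x 30 x 14 mm, loose; origin at the centre of its underside
- objective: bystander: white microscope objective standing on end, 24 mm across, 56 mm high, loose; origin at the centre of its underside
- well_floor (a point): centre of the well's floor, under the knob (clamp frame 0, 0, 16 mm). The well is a round hole in the housing's top, 76 mm across, 34 mm deep, rim at z = 50 mm. From the knob's side to the wall are 26 mm all round: open the fingers only a little wider than the knob before going in. The knob's underside is 2 mm above this floor. Turning it without slip takes a firm grip, about 40 N.
- jaw_back (a point): where the middle of the jaw's front face is when fully back (clamp frame 0, -58, 26.5 mm; fixed to the clamp). Jaw 34 mm wide, 36 mm high. It starts 2 to 12 mm ahead of this point and touches a cube on the stop when 20 mm ahead. The knob's torque is 0.16 N m while the jaw runs free (friction) and then grows with the clamping force by 0.006 N m per N, some 20 N per rad: 0.22 at 10 N, 0.31 at 25 N.
There are look-alikes about, which are no part of the job. Leave any pink or purple look-alike of the filter_cube alone.

How it is judged:
By the outcome, as a careful person would: the job done as asked, in the order asked, and still so for the second after the job is handed in, with the robot touching nothing.
It also fails if it takes over 72 s, if anything falls off the work surface, if the arm or the gripper's body presses on something with over 40 N, if the wrist force passes 120 N, or if a joint passes its speed limit or range.

ROBOT

A 7-joint arm with a two-finger parallel gripper is mounted at the origin on a cart in front of the work surface, level with it; the furniture and walls round the work are solid. World frame = base frame: x ahead of the robot, y to its left, z up, the work surface at z = 0. Lengths are in mm, angles in rad, forces in N, time in s.
With the tool pointing down it reaches from about 425 to 1025 mm from the base axis. Payload 9.4 kg.
Tool frame: the origin (TCP) lies on the centre line of the jaws, within the pads' length; the fingertips stand 14 mm ahead of it and the grasp point (between the pads) lies 5 mm behind it; z points along the fingers, x is the direction in which the jaws open and shut, and the axes are right-handed (so a half turn about z gives the same grasp; the last joint's range is limited). The gripper opens to 93 mm and grips with 3 to 60 N. Pads are 15 mm wide; open, the fingers measure 128 mm over their backs; the gripper's body (75 mm by 188 mm) begins 65 mm behind the grasp point.
Start: joints at [1.11, 0.599, -0.003, 1.599, 0.002, 0.943, -0.08], TCP at [271.465, -672.258, 232.618] pointing down, gripper open.
Joint ranges: [-2.57, 2.57], [-0.35, 1.97], [-1.29, 1.29], [0.11, 2.56], [-1.05, 4.19], [0.11, 1.86], [-2.63, 2.63]. Speed limits (rad/s): [2.22, 2.22, 3.01, 3.01, 3.14, 3.14, 3.14].

INTERFACE

Orientations are given as a rotation vector (axis times angle).
In Python, from workcell import observe, eyes, order gives the robot as it stands.
- The arm moves only by the tool arm_command, never from a script. Its argument "targets" is a list of rows, each a list of 7 numbers: the shift along the tool's x, y, z in cm, then the turn, a rotation vector about the tool's x, y, z in degrees, then the opening, from 0 (shut) to 1 (fully open). A call has 1 to 20 rows; each row shifts and turns the pose as measured when the row begins, along the tool's axes as they then stand; what a row does not reach is not made up. A row lasts 1/10 s, in which the tool goes at most 50 mm and 8.59 degrees, less where a joint would pass 70% of its speed; a pose out of reach is approached as far as the arm can. A call with a gripper value outside its range is refused whole. The fingers move at their own pace and stop on an object; "force" is the grip in N (left out, the last holds). Time passes only in rows, so rows that do not move let the fingers close. It gives the time, the measured TCP pose, the force and the opening at its end, in the units of the state.
- observe(): the state, without advancing time (a new reading comes with each control period).
- eyes.camera(name): name is "scene" or "top" or "wrist"; returns the picture (384x512x3 uint8, red, green, blue); there is no depth.
- eyes.camera_model(name): a dict with "fx", "fy", "cx", "cy" (pixels), "world_to_cam" (4x4, takes a point from world to camera coordinates); the wrist camera has in their place "mount" (4x4, takes a point from camera to tool coordinates, whose origin is the TCP and whose axes are the tool frame's). Camera axes: x right, y down, z forward; pixel columns grow to the right and rows downward; lengths in mm; the calibration is good to about 2 mm. A picture is of the moment at which its call begins: read the wrist's pose just before it. camera_model takes no time and is no camera call.
- order.finish_job(): hands the job in, once; it reports no verdict.
The state is a dict: "t": time; "joint_positions": joint angles; "qd": joint speeds; "joint_efforts": joint torques, N m; "ee_pos": TCP position; "orientation": TCP orientation; "ft_force": force on the tool from outside, world axes, zero at the start; "torque": the same for the moment, N m; "finger_gap": finger opening in mm.
Only numpy, scipy, OpenCV 4.12 (cv2) and the standard library are available. Lean on these libraries where they do the work, as an engineer would, in place of code of your own. Each camera call takes 0.05 s, during which the arm holds its last target. There are 200 camera calls.

## Working session

There is one attempt and no reset: what is moved stays moved. The work goes in short steps, Python scripts to look and compute and a tool call to move; the robot and the scene stay as the last step left them, time stands still between calls to the robot, and variables do not carry over. Pictures are saved under pics/ and viewed, about 8 in all and at most 12, crops included, and the job is handed in when it is done.

Besides the shell and the picture viewer there is one more tool, called after "Emit:" as name([rows], argument=value, ...), one row to a line, values as JSON. arm_command: Moves the arm, as the interface text tells. Its arguments: {"type":"object","properties":{"targets":{"type":"array","items":{"type":"array","items":{"type":"number"}}},"force":{"type":"number"}},"required":["targets"]}

```bash
mkdir -p pics; ls
python3 - <<'E'
from workcell import observe, eyes, order
import cv2,numpy as np
s=observe();print(s)
np.set_printoptions(precision=4,suppress=True)
for n in("scene","top","wrist"):
    print(n,eyes.camera_model(n))
a=eyes.camera("scene");b=eyes.camera("top")
cv2.imwrite("pics/scene.png",a[:,:,::-1]);cv2.imwrite("pics/top.png",b[:,:,::-1])
cv2.imwrite("pics/top2.png",cv2.resize(b[:,:,::-1],(800,600),interpolation=cv2.INTER_CUBIC))
E
```

```text
pics
{'t': 0.0, 'joint_positions': array([ 1.11030308,  0.60010437, -0.00252267,  1.60010104,  0.0018213 ,
        0.94290607, -0.07976899]), 'qd': array([ 0.00050178,  0.00107204,  0.00098652, -0.00066288,  0.00099263,
        0.00134986, -0.00094405]), 'joint_efforts': array([ 2.41488769e-04, -7.65072370e+01,  1.49775222e+00, -2.52350199e+01,
       -5.24060091e-02,  1.71002263e-02,  2.20632292e-04]), 'ee_pos': array([ 271.2683896 , -671.84945447,  231.78555222]), 'orientation': array([-2.60383163e+00,  1.75648501e+00,  2.11114839e-03]), 'ft_force': array([-0.66947028,  0.89107808,  0.19007828]), 'torque': array([-0.04202534,  0.02861659, -0.02199307]), 'finger_gap': 93.25994847101943}
scene {'fx': 442.2267422227913, 'fy': 442.2267422227913, 'cx': 245.6871474865701, 'cy': 186.06715024857166, 'world_to_cam': array([[ -0.6069,  -0.7947,  -0.0095, 213.744 ],
       [ -0.5605,   0.4364,  -0.7038, 370.2874],
       [  0.5635,  -0.4218,  -0.7103, 992.4124],
       [  0.    ,   0.    ,   0.    ,   1.    ]])}
top {'fx': 353.92550682207286, 'fy': 353.92550682207286, 'cx': 251.8944322696788, 'cy': 188.51601032929386, 'world_to_cam': array([[ -0.0235,  -0.9995,   0.0202, -92.4699],
       [ -0.9868,   0.02  ,  -0.1608, 528.2847],
       [  0.1603,  -0.0237,  -0.9868, 836.5698],
       [  0.    ,   0.    ,   0.    ,   1.    ]])}
wrist {'fx': 299.52931982367204, 'fy': 299.52931982367204, 'cx': 252.28746948898694, 'cy': 190.6420434147988, 'mount': array([[   1.    ,   -0.0002,    0.0007,   -0.3764],
       [   0.0001,    0.9655,    0.2603,  -73.2968],
       [  -0.0007,   -0.2603,    0.9655, -151.9521],
       [   0.    ,    0.    ,    0.    ,    1.    ]])}
```

View pics/top2.png

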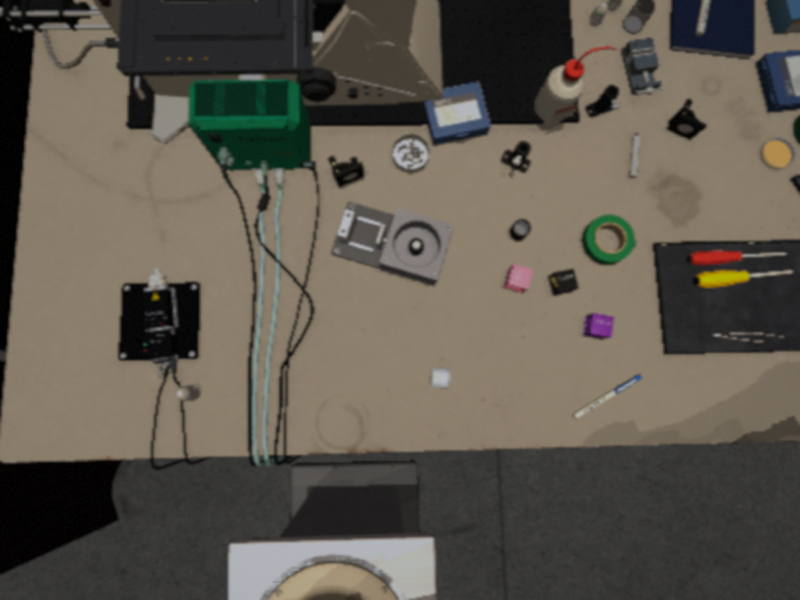

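View pics/scene.png

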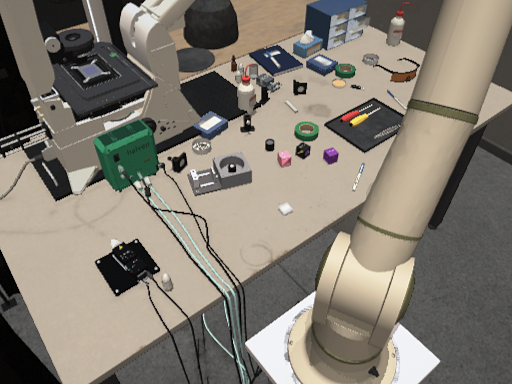

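The top view shows these candidates: black cube (563,282), pink look-alike (518,278), purple look-alike (600,326), and the lens tube as a black ring (521,229). The description fits the black cube. The clamp knob is at (416,246), with the pocket to its left. I'll check both in a close crop.

```bash
cat > h.py <<'E'
from workcell import observe, eyes, order
import cv2,numpy as np
from scipy.spatial.transform import Rotation as R
np.set_printoptions(precision=2,suppress=True)
def ray(name,uv,z,pose=None):
    m=eyes.camera_model(name)
    d=np.array([(uv[0]-m["cx"])/m["fx"],(uv[1]-m["cy"])/m["fy"],1.])
    if name=="wrist":
        p,o=pose;T=np.eye(4);T[:3,:3]=R.from_rotvec(o).as_matrix();T[:3,3]=p
        C=T@m["mount"]
    else: C=np.linalg.inv(m["world_to_cam"])
    c=C[:3,3];w=C[:3,:3]@d
    return c+w*(z-c[2])/w[2]
def totool(p,yaw=None,s=None):
    "shift in tool axes, cm, to world point p"
    s=s or observe();r=R.from_rotvec(s["orientation"])
    return r.inv().apply(np.array(p)-s["ee_pos"])/10
def xang(s):  # world angle of tool x
    v=R.from_rotvec(s["orientation"]).as_matrix()
    return np.degrees(np.arctan2(v[1,0],v[0,0])), v[:,2]
E
python3 - <<'E'
from h import *
b=cv2.imread("pics/top.png")
c=cv2.resize(b[125:185,205:295],None,fx=8,fy=8,interpolation=cv2.INTER_CUBIC)[:, :720]
d=cv2.resize(b[165:195,320:390],None,fx=8,fy=8,interpolation=cv2.INTER_CUBIC)
d=cv2.resize(b[160:200,325:395],None,fx=10,fy=10,interpolation=cv2.INTER_CUBIC)
out=np.zeros((600,720,3),np.uint8);out[:480]=c
cv2.imwrite("pics/c1.png",c);cv2.imwrite("pics/c2.png",d)
f=1/1.5625
print("knob",ray("top",(416*f,246*f),42),"cube",ray("top",(563*f,282*f),30))
print("hous corners",[ray("top",(u*f,v*f),50) for u,v in((398,209),(452,222),(436,282),(382,268))])
print(xang(observe()))
E
```

```text
knob [ 605.33 -142.21   42.  ] cube [ 543.54 -381.5    30.  ]
hous corners [array([ 665.48, -114.31,   50.  ]), array([ 642.14, -201.18,   50.  ]), array([ 543.95, -171.71,   50.  ]), array([568.31, -86.41,  50.  ])]
(np.float64(-68.00612309720583), array([-0.,  0., -1.]))
```

View pics/c1.png

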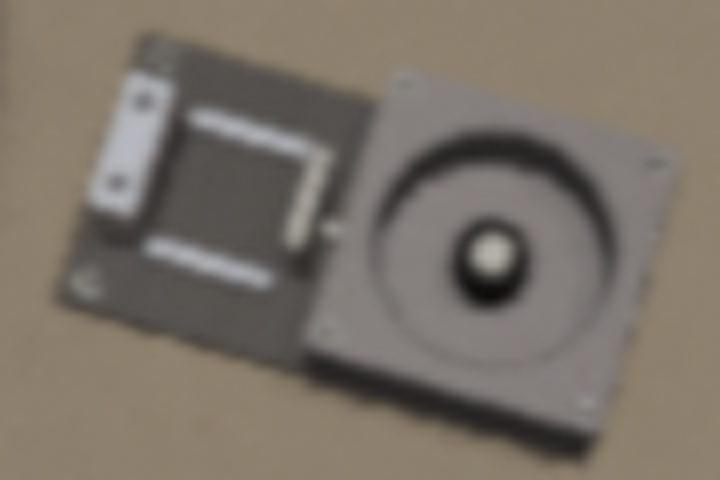

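View pics/c2.png

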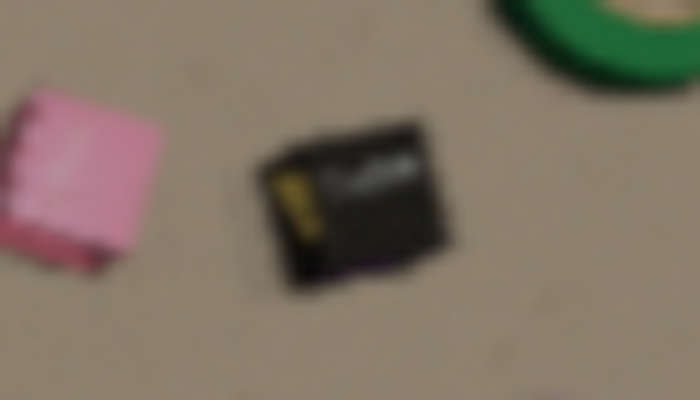

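The crop confirms the black filter cube with a label on its left side. Its top corners are near (272,165), (420,122), (448,243) and (318,272). In the other crop the knob is at (491,255), the stop at (132,140) and the jaw at (310,200).

Run:
```python
from h import *
C1=lambda u,v,z:ray("top",(205+u/8-.5+.06,125+v/8-.44),z)
C2=lambda u,v,z:ray("top",(325+u/10-.45,160+v/10-.45),z)
k=C1(491,255,42);H=[C1(u,v,50) for u,v in((393,65),(680,155),(598,435),(305,345))]
print("knob",k,"hc",np.mean(H,0))
e=[(H[1]-H[0]),(H[2]-H[3])];print("yclamp ang",[np.degrees(np.arctan2(v[1],v[0])) for v in e],[np.linalg.norm(v) for v in e])
e=[(H[0]-H[3]),(H[1]-H[2])];print("side ang",[np.degrees(np.arctan2(v[1],v[0])) for v in e],[np.linalg.norm(v) for v in e])
print("stop",C1(132,140,45),"jawtop",C1(310,198,44))
q=[C2(u,v,36) for u,v in((272,165),(420,122),(448,243),(318,272))]
print(np.array(q),np.mean(q,0));
for i in range(4):
    v=q[(i+1)%4]-q[i];print(np.degrees(np.arctan2(v[1],v[0])),np.linalg.norm(v))
print("pink",C2(80,170,34)); print("tape",C2(620,30,10))
print(totool([545-20,-380,170]))
```

```text
knob [ 607.95 -141.52   42.  ] hc [ 607.9  -142.03   50.  ]
yclamp ang [np.float64(-109.0629549968047), np.float64(-108.53911892402363)] [np.float64(95.15346403145277), np.float64(95.3250154029363)]
side ang [np.float64(-18.178257590747013), np.float64(-18.068014271837203)] [np.float64(94.94019097373264), np.float64(94.07154382066093)]
stop [646.7  -28.67  45.  ] jawtop [627.03 -84.63  44.  ]
[[ 554.31 -358.41   36.  ]
 [ 564.72 -397.08   36.  ]
 [ 533.34 -401.84   36.  ]
 [ 526.57 -368.2    36.  ]] [ 544.74 -381.39   36.  ]
-74.94151464953788 40.04348341784078
-171.37233741742745 31.73664516726813
101.3769973667219 34.31860755488605
19.427416215471936 29.418843453297093
pink [ 554.36 -309.88   34.  ]
tape [ 593.76 -461.35   10.  ]
[-17.56 -34.46   6.2 ]
```

Emit:
arm_command([
  [-1.4, -3.03, 0.5, 0, 0, 0, 0.65],
  [-1.4, -3.03, 0.5, 0, 0, 0, 0.65],
  [-1.4, -3.03, 0.5, 0, 0, 0, 0.65],
  [-1.4, -3.03, 0.5, 0, 0, 0, 0.65],
  [-1.4, -3.03, 0.5, 0, 0, 0, 0.65],
  [-1.4, -3.03, 0.5, 0, 0, 0, 0.65],
  [-1.4, -3.03, 0.5, 0, 0, 0, 0.65],
  [-1.4, -3.03, 0.5, 0, 0, 0, 0.65],
  [-1.4, -3.03, 0.5, 0, 0, 0, 0.65],
  [-1.4, -3.03, 0.5, 0, 0, 0, 0.65],
  [-1.4, -3.03, 0.5, 0, 0, 0, 0.65],
  [-1.4, -3.03, 0.5, 0, 0, 0, 0.65],
])

```text
t: 1.3
ee_pos: [548.9, -373.9, 164.5]
orientation: [2.593, -1.771, -0.014]
ft_force: [-0.1, -0.2, -0.6]
finger_gap: 60.5
```

Emit:
arm_command([
  [0, 0, 0, 0, 0, -8, 0.65],
  [0, 0, 0, 0, 0, -8, 0.65],
  [0, 0, 0, 0, 0, -8, 0.65],
  [0, 0, 0, 0, 0, -8, 0.65],
  [0, 0, 0, 0, 0, -8, 0.65],
  [0, 0, 0, 0, 0, -8, 0.65],
  [0, 0, 0, 0, 0, -8, 0.65],
  [0, 0, 0, 0, 0, -8, 0.65],
  [0, 0, 0, 0, 0, -8, 0.65],
  [0, 0, 0, 0, 0, -8, 0.65],
  [0, 0, 0, 0, 0, 0, 0.65],
])

```text
t: 2.4
ee_pos: [552.6, -363.8, 158.7]
orientation: [-3.101, -0.416, 0.02]
ft_force: [0.0, 0.3, 0.2]
finger_gap: 60.5
```

Run:
```python
from h import *
s=observe();print(s["t"],s["ee_pos"],s["orientation"],xang(s),s["joint_positions"],s["finger_gap"],s["qd"])
np.save("w1.npy",[s["ee_pos"],s["orientation"]])
a=eyes.camera("wrist");cv2.imwrite("pics/w1.png",a[:,:,::-1])
```

```text
2.4 [ 552.6  -363.82  158.72] [-3.1  -0.42  0.02] (np.float64(15.289114075537759), array([-0.01,  0.01, -1.  ])) [ 0.76  0.64 -0.41  1.78  0.33  0.8   0.45] 60.46378593474063 [-0.01  0.    0.02  0.   -0.02 -0.01 -0.08]
```

View pics/w1.png

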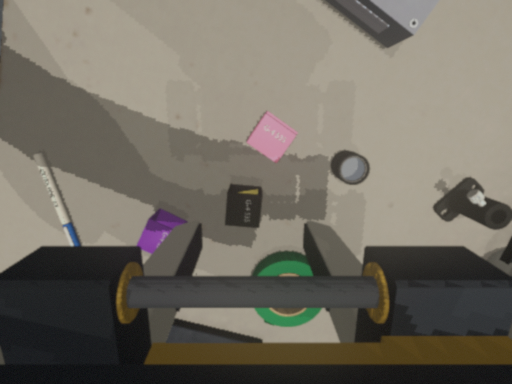

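Wrist view: the black cube is at about (244,206), the pink one at (271,136), the purple one at (163,232) and the lens tube at (350,168). I'll enlarge the cube.

Run:
```python
import cv2
b=cv2.imread("pics/w1.png")
cv2.imwrite("pics/w1c.png",cv2.resize(b[175:237,205:285],None,fx=9,fy=9,interpolation=cv2.INTER_CUBIC))
```

```text
(no output)
```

View pics/w1c.png

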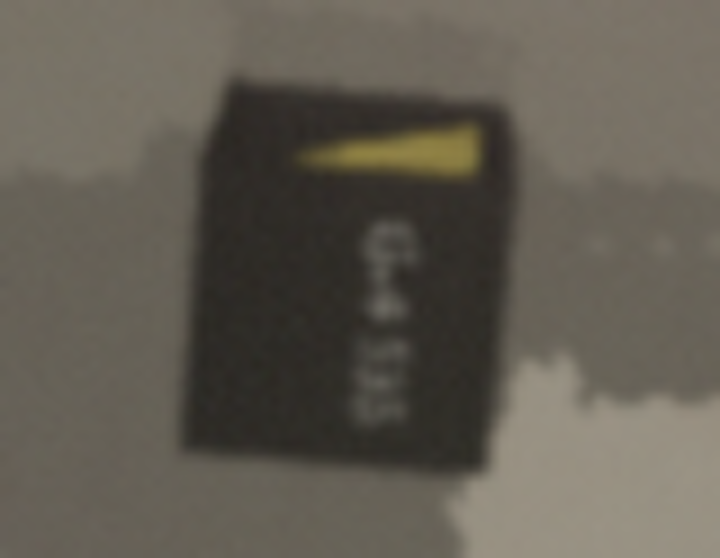

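The near top edge runs from (183,452) to (487,470) and the far corners are at about (205,150) and (512,168). So the cube's yaw is about +3.7° about tool z.

Run:
```python
from h import *
pose=np.load("w1.npy")
f=lambda u,v:ray("wrist",(205+u/9-.45,175+v/9-.45),36,pose)
q=[f(183,452),f(487,470),f(512,168),f(205,150)]
c=np.mean(q,0);print(np.array(q),c)
for i in range(4):
    v=q[(i+1)%4]-q[i];print(np.degrees(np.arctan2(v[1],v[0])),np.linalg.norm(v))
s=observe();print(totool([c[0],c[1],100]))
r=R.from_rotvec(s["orientation"]); z=r.apply([0,0,1])
print("tilt fix tool rotvec deg",np.degrees(r.inv().apply(np.cross(z,[0,0,-1]))))
```

```text
[[ 535.63 -404.24   36.  ]
 [ 568.08 -397.4    36.  ]
 [ 561.48 -363.92   36.  ]
 [ 529.67 -370.66   36.  ]] [ 548.71 -384.06   36.  ]
11.893252686714844 33.154914189975436
101.14475699962416 34.12614608948806
-168.03743234023145 32.516101035323786
-79.92943333596423 34.10115064145199
[-0.84  1.94  5.86]
tilt fix tool rotvec deg [-0.82  0.63 -0.  ]
```

Emit:
arm_command([
  [-0.4, 1.0, 2, -0.4, 0.3, 2, 0.65],
  [-0.4, 1.0, 2, -0.4, 0.3, 2, 0.65],
  [0, 0, 1.5, 0, 0, 0, 0.65],
  [0, 0, 0, 0, 0, 0, 0.65],
])

```text
t: 2.85
ee_pos: [549.7, -384.9, 102.1]
orientation: [3.129, 0.276, 0.0]
ft_force: [1.0, 0.4, -0.0]
finger_gap: 60.3
```

```bash
cat > m.py <<'E'
from h import *
import sys
a=[float(x) for x in sys.argv[1:]]
s=observe();r=R.from_rotvec(s["orientation"]);z=r.apply([0,0,1])
ang=xang(s)[0]
print("t",s["t"],"pos",s["ee_pos"],"xang",ang,"gap",s["finger_gap"],"F",s["ft_force"],"T",s["torque"],"j7",s["joint_positions"][6])
if len(a)>=3: print("shift",totool(a[:3]))
print("tilt fix",np.degrees(r.inv().apply(np.cross(z,[0,0,-1]))),"yaw(tool z)",((ang-a[3]+90)%180-90) if len(a)>3 else "")
E
python3 m.py 548.5 -384 28 11.5
```

```text
t 2.85 pos [ 549.71 -384.93  102.13] xang 10.070778788240732 gap 60.289417102365405 F [ 1.04  0.44 -0.05] T [-0.02 -0.1   0.05] j7 0.36878406884817927
shift [-0.1  -0.12  7.41]
tilt fix [0.05 0.   0.  ] yaw(tool z) -1.4292212117592697
```

Emit:
arm_command([
  [-0.1, -0.12, 2, 0, 0, -1.4, 0.65],
  [0, 0, 2.5, 0, 0, 0, 0.65],
  [0, 0, 1.9, 0, 0, 0, 0.65],
  [0, 0, 1.0, 0, 0, 0, 0.65],
  [0, 0, 0, 0, 0, 0, 0.65],
])

```text
t: 3.35
ee_pos: [551.8, -381.7, 28.8]
orientation: [3.124, 0.313, 0.004]
ft_force: [0.0, 0.7, -0.1]
finger_gap: 60.3
```

```bash
python3 m.py 548.5 -384 28 11.5
```

```text
t 3.35 pos [ 551.83 -381.67   28.78] xang 11.441698696752901 gap 60.28199029492314 F [ 0.03  0.72 -0.08] T [-0.04 -0.13 -0.02] j7 0.3360513157521202
shift [-0.37  0.16  0.08]
tilt fix [ 0.11 -0.14 -0.  ] yaw(tool z) -0.05830130324710581
```

Emit:
arm_command([
  [-0.35, 0.15, 0.05, 0, 0, 0, 0.65],
  [0, 0, 0, 0, 0, 0, 0.2],
  [0, 0, 0, 0, 0, 0, 0.2],
  [0, 0, 0, 0, 0, 0, 0.2],
  [0, 0, 0, 0, 0, 0, 0.2],
  [0, 0, 0, 0, 0, 0, 0.2],
  [0, 0, 0, 0, 0, 0, 0.2],
], force=20)

```text
t: 4.05
ee_pos: [550.2, -384.9, 32.6]
orientation: [3.121, 0.311, 0.01]
ft_force: [0.4, -0.3, -0.1]
finger_gap: 33.2
```

```bash
python3 m.py 548.5 -384 120 11.5
```

```text
t 4.05 pos [ 550.22 -384.91   32.61] xang 11.384728142104363 gap 33.1846354743728 F [ 0.37 -0.26 -0.06] T [-0.03 -0.1   0.04] j7 0.3398929283489635
shift [-0.1  -0.08 -8.74]
tilt fix [ 0.31 -0.35  0.  ] yaw(tool z) -0.11527185789563532
```

Emit:
arm_command([
  [0, 0, -3, 0, 0, 0, 0.2],
  [0, 0, -4, 0, 0, 0, 0.2],
  [0, 0, -4, 0, 0, 0, 0.2],
  [0, 0, -3, 0, 0, 7.5, 0.2],
  [0, 0, 0, 0, 0, 7.5, 0.2],
  [0, 0, 0, 0, 0, 7.5, 0.2],
  [0, 0, 0, 0, 0, 7.5, 0.2],
  [0, 0, 0, 0, 0, 0, 0.2],
])

```text
t: 4.85
ee_pos: [548.8, -383.7, 177.8]
orientation: [3.094, -0.537, 0.01]
ft_force: [0.4, 0.0, -0.4]
finger_gap: 33.1
```

```bash
python3 m.py 598.5 -170 175 -18.5
```

```text
t 4.85 pos [ 548.84 -383.7   177.84] xang -19.69593785402662 gap 33.12299570945772 F [ 0.39  0.   -0.44] T [-0.05 -0.05 -0.02] j7 -0.002170357750130069
shift [ -2.53 -21.79   0.27]
tilt fix [-0.01 -0.38 -0.  ] yaw(tool z) -1.1959378540266243
```

Emit:
arm_command([
  [-0.5, -4.3, 0, 0, 0, -1.2, 0.2],
  [-0.5, -4.3, 0, 0, 0, 0, 0.2],
  [-0.5, -4.3, 0, 0, 0, 0, 0.2],
  [-0.5, -4.3, 0, 0, 0, 0, 0.2],
  [-0.5, -4.3, 0, 0, 0, 0, 0.2],
  [0, 0, 0, 0, 0, 0, 0.2],
  [0, 0, 0, 0, 0, 0, 0.2],
])

```text
t: 5.55
ee_pos: [593.3, -165.4, 175.5]
orientation: [3.105, -0.462, 0.008]
ft_force: [0.6, -0.6, -0.1]
finger_gap: 33.1
```

```bash
python3 m.py 598.5 -170 175 -18.5
python3 - <<'E'
from h import *
s=observe();np.save("w2.npy",[s["ee_pos"],s["orientation"]])
a=eyes.camera("wrist")[:,:,::-1];cv2.imwrite("pics/w2.png",a);cv2.imwrite("pics/w2b.png",cv2.resize(a[0:300,110:410],None,fx=2,fy=2,interpolation=cv2.INTER_CUBIC))
E
```

```text
t 5.55 pos [ 593.32 -165.43  175.5 ] xang -16.9196542573306 gap 33.12759050360086 F [ 0.64 -0.58 -0.12] T [-0.07 -0.03  0.07] j7 -0.3153818297761952
shift [0.63 0.29 0.05]
tilt fix [ 0.07 -0.29  0.  ] yaw(tool z) 1.580345742669408
```

View pics/w2b.png

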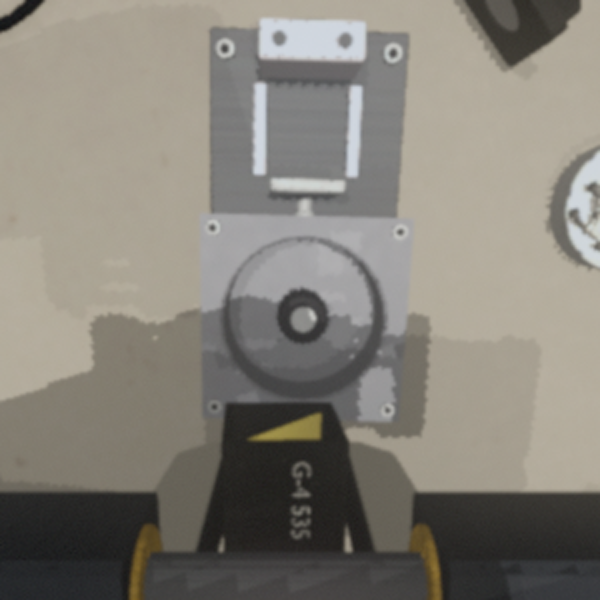

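Wrist view with the cube held: the knob is at (302,316) and the strips' inner edges are at x ≈ 267 and 348. The stop's top spans (260,20) to (364,62), and the jaw front is at y ≈ 180. The pocket is empty.

Run:
```python
from h import *
pose=np.load("w2.npy")
f=lambda u,v,z:ray("wrist",(110+u/2-.25,v/2-.25),z,pose)
k=f(302,316,42);print("knob",k)
L=[f(267,83,14),f(267,175,14)];Rr=[f(349,86,14),f(347,178,14)]
H=[f(u,v,50) for u,v in((201,213),(412,219),(396,421),(204,416))];print("hous",np.mean(H,0),H)
an=lambda v:np.degrees(np.arctan2(v[1],v[0]))
print("y ang",an(L[1]-L[0]),an(Rr[1]-Rr[0]),an(H[3]-H[0]),an(H[2]-H[1]),"x+90",an(H[1]-H[0])-90,an(H[2]-H[3])-90)
S=[f(u,v,45) for u,v in((260,20),(366,22),(364,62),(258,59))];print("stop",np.mean(S,0),an(S[1]-S[0])-90)
print("strip mid",np.mean(L+Rr,0))
for a in(-107.5,-108.5):
    y=np.array([np.cos(np.radians(a)),np.sin(np.radians(a))]);x=np.array([-y[1],y[0]])
    c=np.mean(H,0)[:2]
    print(a,"pocket from knob",k[:2]-91*y,"from housing",c-91*y,"from stop",np.mean(S,0)[:2]+29*y,"jaw y",(f(308,180,44)[:2]-c)@y,(f(308,193,44)[:2]-c)@y)
    print([ (p[:2]-c)@x for p in L+Rr])
```

```text
knob [ 610.83 -140.98   42.  ]
hous [ 610.75 -142.48   50.  ] [array([581.01, -82.3 ,  50.  ]), array([ 670.4 , -112.19,   50.  ]), array([ 640.23, -202.68,   50.  ]), array([ 551.36, -172.74,   50.  ])]
y ang -107.37650123958026 -106.68060249227048 -108.15305947126957 -108.4399042087013 x+90 -108.49019057107907 -108.61889789940689
stop [648.19 -29.43  45.  ] -107.78041419755164
strip mid [638.74 -59.54  14.  ]
-107.5 pocket from knob [638.19 -54.19] from housing [638.12 -55.69] from stop [639.47 -57.09] jaw y -63.25362401944803 -57.6810430365699
[np.float64(-18.023807097937365), np.float64(-17.934145087285945), np.float64(21.18313341952004), np.float64(21.77992886901459)]
-108.5 pocket from knob [639.7  -54.68] from housing [639.63 -56.18] from stop [638.99 -56.93] jaw y -63.26435474262127 -57.69458008755059
[np.float64(-19.91957745248978), np.float64(-19.10395161053694), np.float64(19.296468643244296), np.float64(20.621421039130425)]
```

Emit:
arm_command([
  [0.65, -4, 0, 0, 0, 1.4, 0.2],
  [0, -4, 0, 0, 0, 0, 0.2],
  [0, -3.3, 1, 0, 0, 0, 0.2],
  [0, 0, 2, 0, 0, 0, 0.2],
  [0, 0, 0, 0, 0, 0, 0.2],
  [0, 0, 0, 0, 0, 0, 0.2],
])

```text
t: 6.2
ee_pos: [635.8, -66.3, 144.3]
orientation: [3.096, -0.508, 0.008]
ft_force: [-1.0, -0.9, -0.5]
finger_gap: 33.4
```

```bash
python3 m.py 638.3 -57 80 -18.3
```

```text
t 6.2 pos [635.76 -66.33 144.32] xang -18.618711991823222 gap 33.367242851818695 F [-0.95 -0.85 -0.53] T [-0.02 -0.05  0.01] j7 -0.5127674260872652
shift [-0.09 -0.98  6.43]
tilt fix [ 0.17 -0.33  0.  ] yaw(tool z) -0.3187119918232213
```

Emit:
arm_command([
  [-0.1, -1.0, 2, 0.2, -0.3, -0.3, 0.2],
  [0, 0, 2, 0, 0, 0, 0.2],
  [0, 0, 2.5, 0, 0, 0, 0.2],
  [0, 0, 0, 0, 0, 0, 0.2],
  [0, 0, 0, 0, 0, 0, 0.2],
])

```text
t: 6.7
ee_pos: [639.2, -61.1, 77.6]
orientation: [-3.1, 0.508, -0.005]
ft_force: [0.1, 0.1, 0.7]
finger_gap: 33.4
```

```bash
python3 m.py 638.3 -57 42 -18.3
```

```text
t 6.7 pos [639.16 -61.07  77.59] xang -18.61704680875812 gap 33.365250582683714 F [0.13 0.09 0.74] T [ 0.01 -0.06 -0.01] j7 -0.5454688791797165
shift [-0.22 -0.36  3.56]
tilt fix [-0.04 -0.16  0.  ] yaw(tool z) -0.3170468087581213
```

Emit:
arm_command([
  [-0.2, -0.35, 0.8, 0, -0.2, -0.3, 0.2],
  [0, 0, 0.5, 0, 0, 0, 0.2],
  [0, 0, 0, 0, 0, 0, 0.2],
  [0, 0, 0, 0, 0, 0, 0.2],
])

```text
t: 7.1
ee_pos: [639.6, -57.3, 66.1]
orientation: [-3.1, 0.5, -0.004]
ft_force: [-0.8, 0.8, -1.0]
finger_gap: 33.2
```

```bash
python3 m.py 638.3 -57 42 -18.3
```

```text
t 7.1 pos [639.61 -57.25  66.07] xang -18.33270378958541 gap 33.20406927217337 F [-0.84  0.76 -0.97] T [-0.04 -0.12  0.01] j7 -0.5509221107279054
shift [-0.14  0.02  2.41]
tilt fix [-0.1  -0.13 -0.  ] yaw(tool z) -0.03270378958541187
```

Emit:
arm_command([
  [-0.1, 0, 0.8, 0, 0, 0, 0.2],
  [0, 0, 0.8, 0, 0, 0, 0.2],
  [0, 0, 0.4, 0, 0, 0, 0.2],
  [0, 0, 0, 0, 0, 0, 0.2],
])

```text
t: 7.5
ee_pos: [639.0, -56.9, 45.1]
orientation: [-3.1, 0.5, -0.006]
ft_force: [-0.7, 0.5, -1.2]
finger_gap: 33.4
```

```bash
python3 m.py 638.3 -57 41 -18.3
```

```text
t 7.5 pos [639.01 -56.93  45.08] xang -18.330668687395523 gap 33.423416386165044 F [-0.69  0.47 -1.2 ] T [-0.05 -0.05 -0.04] j7 -0.5608293236551196
shift [-0.07  0.03  0.41]
tilt fix [-0.12 -0.2   0.  ] yaw(tool z) -0.030668687395518646
```

Emit:
arm_command([
  [0, 0, 0.25, 0, 0, 0, 0.2],
  [0, 0, 0.2, 0, 0, 0, 0.2],
  [0, 0, 0.1, 0, 0, 0, 0.2],
])

```text
t: 7.8
ee_pos: [639.2, -56.7, 39.8]
orientation: [-3.1, 0.5, -0.006]
ft_force: [-5.3, 0.2, 17.9]
finger_gap: 33.0
```

```bash
python3 m.py 638.3 -57 41 -18.3
```

```text
t 7.8 pos [639.19 -56.67  39.79] xang -18.319630423207848 gap 33.03656716805732 F [-5.26  0.25 17.88] T [0.12 0.84 0.02] j7 -0.5632640751253338
shift [-0.07  0.06 -0.12]
tilt fix [-0.12 -0.2   0.  ] yaw(tool z) -0.01963042320784325
```

Emit:
arm_command([
  [0, 0, -0.1, 0, 0, 0, 0.2],
  [0, 0, 0, 0, 0, 0, 0.5],
  [0, 0, 0, 0, 0, 0, 0.5],
  [0, 0, 0, 0, 0, 0, 0.5],
  [0, 0, -2, 0, 0, 0, 0.5],
  [0, 0, -3, 0, 0, 0, 0.5],
  [0, 0, -4, 0, 0, 0, 0.5],
  [0, 2, -2, 0, 0, 0, 0.45],
  [0, 4, 0, 0, 0, 0, 0.45],
  [0, 4, 0, 0, 0, 0, 0.45],
  [0, 1.7, 0, 0, 0, 0, 0.45],
  [0, 0, 0, 0, 0, 0, 0.45],
  [0, 0, 0, 0, 0, 0, 0.45],
])

```text
t: 9.1
ee_pos: [602.5, -168.4, 154.7]
orientation: [-3.099, 0.494, -0.008]
ft_force: [-0.7, 0.3, -0.6]
finger_gap: 41.7
```

```bash
python3 m.py 610 -142 80 -18.3
python3 - <<'E'
from h import *
s=observe();np.save("w3.npy",[s["ee_pos"],s["orientation"]])
a=eyes.camera("wrist")[:,:,::-1];cv2.imwrite("pics/w3.png",a);cv2.imwrite("pics/w3b.png",cv2.resize(a[0:300,110:410],None,fx=2,fy=2,interpolation=cv2.INTER_CUBIC))
E
```

```text
t 9.1 pos [ 602.49 -168.4   154.66] xang -18.125549270606466 gap 41.69672774074527 F [-0.7   0.3  -0.58] T [ 0.02 -0.04  0.06] j7 -0.3404336386909224
shift [-0.14 -2.71  7.48]
tilt fix [-0.22 -0.27  0.  ] yaw(tool z) 0.17445072939352713
```

View pics/w3b.png

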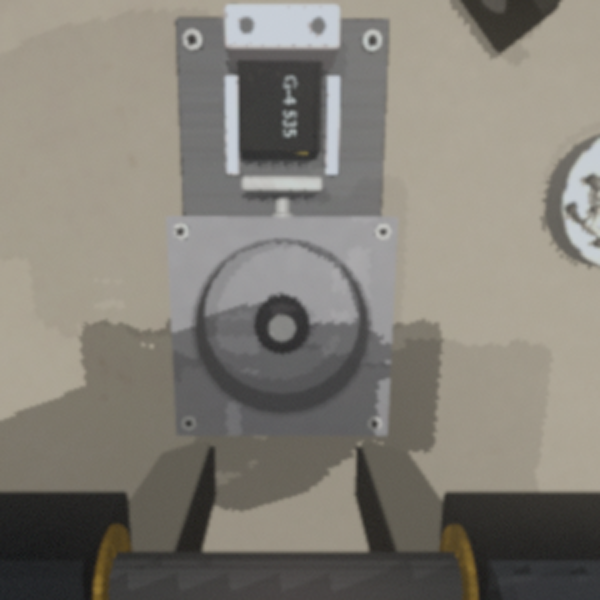

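The cube sits upright between the strips, top at x 240–322 and y 62–155, clear of both the stop and the jaw. The knob is at (282,326). The fingers are open above the housing's far side.

Run:
```python
from h import *
pose=np.load("w3.npy")
f=lambda u,v,z:ray("wrist",(110+u/2-.25,v/2-.25),z,pose)
print("knob",f(282,325.5,42),"well rim centre",f((197+369)/2,(238+412)/2,50))
H=[f(u,v,50) for u,v in((167,216),(400,216),(388,436),(178,436))];print("hous",np.mean(H,0))
a=np.radians(-108.3);y=np.array([np.cos(a),np.sin(a)]);k=f(282,325.5,42)[:2]
print("jaw front y",(f(282,177,44)[:2]-k)@y)
```

```text
knob [ 611.19 -141.71   42.  ] well rim centre [ 612.08 -140.35   50.  ]
hous [ 611.37 -143.01   50.  ]
jaw front y -62.74222361975917
```

Emit:
arm_command([
  [-0.1, -1.4, 0, -0.2, -0.3, -7, 0.36],
  [0, -1.3, 0, 0, 0, -7, 0.36],
  [0, 0, 0, 0, 0, -7, 0.36],
  [0, 0, 1, 0, 0, -7, 0.36],
  [0, 0, 1, 0, 0, -7, 0.36],
  [0, 0, 1, 0, 0, -5, 0.36],
  [0, 0, 1, 0, 0, 0, 0.36],
  [0, 0, 0, 0, 0, 0, 0.36],
], force=45)

```text
t: 9.95
ee_pos: [613.7, -121.4, 112.0]
orientation: [-3.062, -0.665, -0.004]
ft_force: [-0.1, -0.2, 0.2]
finger_gap: 33.6
```

```bash
python3 m.py 610.5 -142 80 22
```

```text
t 9.95 pos [ 613.72 -121.44  112.02] xang 24.515693864189192 gap 33.56909263108746 F [-0.13 -0.15  0.2 ] T [-0.03 -0.14  0.04] j7 0.13366880726554212
shift [-1.16  1.76  3.18]
tilt fix [-0.41 -0.24 -0.  ] yaw(tool z) 2.5156938641891884
```

Emit:
arm_command([
  [-0.5, 0.9, 0, -0.4, -0.2, 0, 0.35],
  [-0.6, 0.85, 1, 0, 0, 0, 0.35],
  [0, 0, 1, 0, 0, 0, 0.35],
  [0, 0, 0, 0, 0, 0, 0.35],
  [0, 0, 0, 0, 0, 0, 0.35],
])

```text
t: 10.45
ee_pos: [611.4, -142.9, 90.7]
orientation: [3.071, 0.66, 0.001]
ft_force: [0.3, -0.1, 0.1]
finger_gap: 32.6
```

```bash
python3 m.py 611 -141.7 80 22
```

```text
t 10.45 pos [ 611.44 -142.87   90.69] xang 24.26540443581428 gap 32.577907224315275 F [ 0.28 -0.07  0.06] T [ 0.   -0.12  0.03] j7 0.13649124810480484
shift [ 0.01 -0.13  1.07]
tilt fix [ 0.06 -0.04 -0.  ] yaw(tool z) 2.2654044358142755
```

Well aligned, so I descend to above the knob's top and then into the well.

Emit:
arm_command([
  [0, -0.1, 1.2, 0, 0, 0, 0.345],
  [0, 0, 1, 0, 0, 0, 0.345],
  [0, 0, 0, 0, 0, 0, 0.345],
  [0, 0, 0, 0, 0, 0, 0.345],
])

```text
t: 10.85
ee_pos: [611.1, -141.4, 66.7]
orientation: [3.071, 0.66, 0.002]
ft_force: [0.2, 0.6, 1.4]
finger_gap: 32.0
```

```bash
python3 m.py 611 -141.7 35 22
```

```text
t 10.85 pos [ 611.09 -141.43   66.75] xang 24.260361106915536 gap 32.00072052558492 F [0.18 0.63 1.4 ] T [ 0.   -0.1   0.05] j7 0.1140827068683355
shift [-0.02  0.02  3.17]
tilt fix [ 0.05 -0.05  0.  ] yaw(tool z) 2.260361106915539
```

Emit:
arm_command([
  [0, 0, 0.7, 0, 0, 0, 0.345],
  [0, 0, 0.6, 0, 0, 0, 0.345],
  [0, 0, 0, 0, 0, 0, 0.345],
])

```text
t: 11.15
ee_pos: [611.4, -141.3, 52.9]
orientation: [3.071, 0.66, 0.003]
ft_force: [-0.8, -0.1, -1.1]
finger_gap: 32.1
```

```bash
python3 m.py 611 -141.7 35 22
```

```text
t 11.15 pos [ 611.36 -141.27   52.93] xang 24.276606760704027 gap 32.06269424521959 F [-0.8  -0.09 -1.06] T [ 0.04 -0.06 -0.01] j7 0.10231897774106463
shift [-0.05  0.02  1.79]
tilt fix [ 0.06 -0.08 -0.  ] yaw(tool z) 2.276606760704027
```

Emit:
arm_command([
  [0, 0, 0.7, 0, 0, 0, 0.345],
  [0, 0, 0.7, 0, 0, 0, 0.345],
  [0, 0, 0.2, 0, 0, 0, 0.345],
  [0, 0, 0, 0, 0, 0, 0.345],
])

```text
t: 11.55
ee_pos: [611.4, -141.3, 35.4]
orientation: [3.071, 0.66, 0.002]
ft_force: [0.8, -1.1, -0.3]
finger_gap: 31.9
```

```bash
python3 m.py 611 -141.7 35 22
```

```text
t 11.55 pos [ 611.41 -141.3    35.37] xang 24.273320779312986 gap 31.921894938405373 F [ 0.8  -1.12 -0.26] T [ 0.02 -0.15  0.02] j7 0.08784139077213948
shift [-0.05  0.02  0.04]
tilt fix [ 0.06 -0.08 -0.  ] yaw(tool z) 2.273320779312982
```

Emit:
arm_command([
  [0, 0, 0, 0, 0, 0, 0.2],
  [0, 0, 0, 0, 0, 0, 0.2],
  [0, 0, 0, 0, 0, 0, 0.2],
  [0, 0, 0, 0, 0, 0, 0.2],
], force=45)

```text
t: 11.95
ee_pos: [609.3, -142.2, 35.3]
orientation: [3.071, 0.659, -0.004]
ft_force: [-0.6, -0.2, -2.9]
finger_gap: 22.8
```

```bash
python3 m.py 611 -141.7 35 22
```

```text
t 11.95 pos [ 609.31 -142.18   35.26] xang 24.227399117539044 gap 22.847679210941404 F [-0.56 -0.15 -2.93] T [-0.02 -0.17  0.01] j7 0.0878948891912773
shift [0.17 0.03 0.03]
tilt fix [0.03 0.15 0.  ] yaw(tool z) 2.2273991175390506
```

Emit:
arm_command([
  [0, 0, 0, 0, 0, 5, 0.15],
  [0, 0, 0, 0, 0, 5, 0.15],
  [0, 0, 0, 0, 0, 5, 0.15],
  [0, 0, 0, 0, 0, 5, 0.15],
  [0, 0, 0, 0, 0, 5, 0.15],
  [0, 0, 0, 0, 0, 0, 0.15],
])

```text
t: 12.55
ee_pos: [609.8, -142.1, 35.2]
orientation: [3.14, -0.044, -0.002]
ft_force: [0.0, -0.6, -1.1]
finger_gap: 23.2
```

```bash
python3 m.py 609.3 -142.2 35 -18
```

```text
t 12.55 pos [ 609.82 -142.06   35.21] xang -1.59638713816857 gap 23.175998532110324 F [ 0.04 -0.59 -1.06] T [-0.23  0.08  0.13] j7 -0.22267996251793806
shift [-0.05  0.02  0.02]
tilt fix [ 0.07  0.06 -0.  ] yaw(tool z) 16.403612861831434
```

Emit:
arm_command([
  [0, 0, 0, 0, 0, 5.5, 0.15],
  [0, 0, 0, 0, 0, 5.5, 0.15],
  [0, 0, 0, 0, 0, 5.5, 0.15],
  [0, 0, 0, 0, 0, 5.5, 0.15],
  [0, 0, 0, 0, 0, 5.5, 0.15],
  [0, 0, 0, 0, 0, 5.5, 0.15],
  [0, 0, 0, 0, 0, 5.5, 0.15],
  [0, 0, 0, 0, 0, 5.5, 0.15],
  [0, 0, 0, 0, 0, 5.5, 0.15],
  [0, 0, 0, 0, 0, 5.5, 0.15],
  [0, 0, 0, 0, 0, 0, 0.15],
])

```text
t: 13.65
ee_pos: [610.7, -142.6, 35.2]
orientation: [2.762, -1.494, 0.001]
ft_force: [-1.1, -1.1, -1.7]
finger_gap: 23.1
```

```bash
python3 m.py 609.8 -142.2 35 24
```

```text
t 13.65 pos [ 610.74 -142.6    35.21] xang -56.80554968756725 gap 23.136083031617908 F [-1.11 -1.1  -1.7 ] T [-0.2   0.19  0.2 ] j7 -0.846502724681935
shift [-0.08  0.06  0.02]
tilt fix [ 0.04 -0.07  0.  ] yaw(tool z) -80.80554968756725
```

Emit:
arm_command([
  [0, 0, 0, 0, 0, 0, 0.345],
  [0, 0, 0, 0, 0, 0, 0.345],
  [0, 0, 0, 0, 0, 0, 0.345],
  [0, 0, 0, 0, 0, -5.5, 0.345],
  [0, 0, 0, 0, 0, -5.5, 0.345],
  [0, 0, 0, 0, 0, -5.5, 0.345],
  [0, 0, 0, 0, 0, -5.5, 0.345],
  [0, 0, 0, 0, 0, -5.5, 0.345],
  [0, 0, 0, 0, 0, 0, 0.345],
])

```text
t: 14.55
ee_pos: [612.6, -141.5, 36.3]
orientation: [-3.052, 0.739, -0.006]
ft_force: [1.0, 1.1, 0.2]
finger_gap: 32.2
```

```bash
python3 m.py 610 -142.3 35 24
```

```text
t 14.55 pos [ 612.63 -141.55   36.34] xang -27.223084395411703 gap 32.20887020349489 F [0.97 1.13 0.17] T [ 0.02 -0.04  0.01] j7 -0.5182770598589389
shift [-0.2   0.19  0.13]
tilt fix [-0.11 -0.2  -0.  ] yaw(tool z) -51.2230843954117
```

Emit:
arm_command([
  [-0.2, 0.2, 0.1, 0, 0, 0, 0.345],
  [0, 0, 0, 0, 0, -5.5, 0.345],
  [0, 0, 0, 0, 0, -5.5, 0.345],
  [0, 0, 0, 0, 0, -5.5, 0.345],
  [0, 0, 0, 0, 0, -5.5, 0.345],
  [0, 0, 0, 0, 0, -5.5, 0.345],
  [0, 0, 0, 0, 0, 0, 0.345],
])

```text
t: 15.25
ee_pos: [608.7, -142.6, 35.1]
orientation: [-3.142, -0.013, -0.006]
ft_force: [-0.2, 0.6, 0.2]
finger_gap: 32.4
```

```bash
python3 m.py 610 -142.3 35 24
```

```text
t 15.25 pos [ 608.74 -142.59   35.08] xang 0.4796424565702429 gap 32.44277172458644 F [-0.24  0.6   0.2 ] T [-0.   -0.09  0.04] j7 -0.2008797678973733
shift [ 0.13 -0.03  0.01]
tilt fix [ 0.   -0.21 -0.  ] yaw(tool z) -23.520357543429753
```

Emit:
arm_command([
  [0.13, -0.03, 0, 0, -0.2, 0, 0.345],
  [0, 0, 0, 0, 0, -6, 0.345],
  [0, 0, 0, 0, 0, -6, 0.345],
  [0, 0, 0, 0, 0, -6, 0.345],
  [0, 0, 0, 0, 0, -6, 0.345],
  [0, 0, 0, 0, 0, 0, 0.345],
])

```text
t: 15.85
ee_pos: [610.3, -141.7, 35.0]
orientation: [-3.072, -0.658, 0.002]
ft_force: [-0.2, 0.8, 0.1]
finger_gap: 32.1
```

```bash
python3 m.py 610 -142.3 35 24
```

```text
t 15.85 pos [ 610.26 -141.69   34.95] xang 24.19186852850142 gap 32.0599747677807 F [-0.22  0.85  0.07] T [-0.05 -0.13  0.02] j7 0.08407193074388733
shift [-0.05  0.04 -0.  ]
tilt fix [-0.02  0.07  0.  ] yaw(tool z) 0.19186852850141634
```

Emit:
arm_command([
  [0, 0, 0, 0, 0, 0, 0.15],
  [0, 0, 0, 0, 0, 0, 0.15],
  [0, 0, 0, 0, 0, 0, 0.15],
  [0, 0, 0, 0, 0, 0, 0.15],
  [0, 0, 0, 0, 0, 5.5, 0.15],
  [0, 0, 0, 0, 0, 5.5, 0.15],
  [0, 0, 0, 0, 0, 5.5, 0.15],
  [0, 0, 0, 0, 0, 5.5, 0.15],
  [0, 0, 0, 0, 0, 5.5, 0.15],
  [0, 0, 0, 0, 0, 5.5, 0.15],
  [0, 0, 0, 0, 0, 5.5, 0.15],
  [0, 0, 0, 0, 0, 5.5, 0.15],
  [0, 0, 0, 0, 0, 5.5, 0.15],
  [0, 0, 0, 0, 0, 0, 0.15],
], force=45)

```text
t: 17.25
ee_pos: [610.4, -142.1, 34.9]
orientation: [3.043, -0.768, -0.001]
ft_force: [-1.5, -0.5, 1.3]
finger_gap: 23.2
```

```bash
python3 m.py 610 -142.3 35 24
```

```text
t 17.25 pos [ 610.43 -142.08   34.88] xang -28.3156302431125 gap 23.23674388153873 F [-1.52 -0.48  1.27] T [-0.32  0.24  0.15] j7 -0.5358275017895678
shift [-0.03  0.04 -0.01]
tilt fix [ 0.17 -0.01 -0.  ] yaw(tool z) -52.3156302431125
```

Emit:
arm_command([
  [0, 0, 0, 0, 0, 5, 0.15],
  [0, 0, 0, 0, 0, 5, 0.15],
  [0, 0, 0, 0, 0, 5, 0.15],
  [0, 0, 0, 0, 0, 0, 0.15],
])

```text
t: 17.65
ee_pos: [610.7, -142.3, 34.9]
orientation: [2.917, -1.156, 0.001]
ft_force: [-0.9, -1.5, 0.0]
finger_gap: 23.2
```

```bash
python3 m.py 610 -142.3 35 24
```

```text
t 17.65 pos [ 610.67 -142.29   34.86] xang -43.22855315066992 gap 23.23585091647096 F [-0.9  -1.54  0.03] T [-0.29  0.32  0.13] j7 -0.7034381237467733
shift [-0.05  0.05 -0.01]
tilt fix [ 0.18 -0.1   0.  ] yaw(tool z) -67.22855315066991
```

Emit:
arm_command([
  [0, 0, 0, 0, 0, 5, 0.15],
  [0, 0, 0, 0, 0, 5, 0.15],
  [0, 0, 0, 0, 0, 4, 0.15],
  [0, 0, 0, 0, 0, 0, 0.15],
])

```text
t: 18.05
ee_pos: [610.9, -142.5, 34.9]
orientation: [2.762, -1.49, 0.002]
ft_force: [-2.0, -0.6, 0.4]
finger_gap: 23.1
```

```bash
python3 m.py 610 -142.3 35 24
python3 - <<'E'
from h import *
s=observe()
T=[]
for i in range(6):
    s=observe();T.append(s["torque"][2]);eyes.camera("wrist") if i<5 else 0
print(np.array(T),np.mean(T))
E
```

```text
t 18.05 pos [ 610.86 -142.49   34.87] xang -56.69059618765028 gap 23.136159084984623 F [-2.02 -0.57  0.42] T [-0.29  0.24  0.17] j7 -0.8524493258188077
shift [-0.06  0.06 -0.01]
tilt fix [ 0.15 -0.16  0.  ] yaw(tool z) -80.69059618765027
[0.17 0.22 0.13 0.22 0.16 0.16] 0.17599102436756167
```

Emit:
arm_command([
  [0, 0, 0, 0, 0, 0, 0.345],
  [0, 0, 0, 0, 0, 0, 0.345],
  [0, 0, 0, 0, 0, 0, 0.345],
  [0, 0, 0, 0, 0, -5.5, 0.345],
  [0, 0, 0, 0, 0, -5.5, 0.345],
  [0, 0, 0, 0, 0, -5.5, 0.345],
  [0, 0, 0, 0, 0, -5.5, 0.345],
  [0, 0, 0, 0, 0, -5.5, 0.345],
  [0, 0, 0, 0, 0, 0, 0.345],
])

```text
t: 19.2
ee_pos: [612.5, -140.6, 35.0]
orientation: [3.048, -0.758, 0.004]
ft_force: [-0.4, -0.7, 1.0]
finger_gap: 32.1
```

```bash
python3 m.py 610.2 -142.3 35 24
```

```text
t 19.2 pos [ 612.54 -140.63   35.03] xang -27.91905423879395 gap 32.0577437062395 F [-0.41 -0.7   1.01] T [-0.04 -0.04 -0.01] j7 -0.5339627832494738
shift [-0.13  0.26  0.  ]
tilt fix [ 0.03 -0.17  0.  ] yaw(tool z) -51.91905423879395
```

Emit:
arm_command([
  [-0.15, 0.25, 0, 0, 0, 0, 0.345],
  [0, 0, 0, 0, 0, -5.5, 0.345],
  [0, 0, 0, 0, 0, -5.5, 0.345],
  [0, 0, 0, 0, 0, -5.5, 0.345],
  [0, 0, 0, 0, 0, -5.5, 0.345],
  [0, 0, 0, 0, 0, -5.5, 0.345],
  [0, 0, 0, 0, 0, 0, 0.345],
])

```text
t: 19.9
ee_pos: [608.9, -142.3, 34.9]
orientation: [3.139, -0.011, 0.003]
ft_force: [0.3, 0.1, -0.4]
finger_gap: 32.0
```

```bash
python3 m.py 610.2 -142.3 35 24
```

```text
t 19.9 pos [ 608.95 -142.31   34.94] xang -0.3921279460389843 gap 31.97580222399176 F [ 0.34  0.06 -0.39] T [-0.06 -0.06 -0.05] j7 -0.217236425110478
shift [ 0.13 -0.   -0.01]
tilt fix [ 0.12 -0.1   0.  ] yaw(tool z) -24.392127946038983
```

Emit:
arm_command([
  [0.13, 0, 0, 0, 0, 0, 0.345],
  [0, 0, 0, 0, 0, -6, 0.345],
  [0, 0, 0, 0, 0, -6, 0.345],
  [0, 0, 0, 0, 0, -6, 0.345],
  [0, 0, 0, 0, 0, -6, 0.345],
  [0, 0, 0, 0, 0, 0, 0.345],
  [0, 0, 0, 0, 0, 0, 0.15],
  [0, 0, 0, 0, 0, 0, 0.15],
  [0, 0, 0, 0, 0, 0, 0.15],
  [0, 0, 0, 0, 0, 0, 0.15],
], force=45)

```text
t: 20.9
ee_pos: [609.4, -142.3, 34.8]
orientation: [3.078, 0.613, -0.002]
ft_force: [-0.9, -0.9, -0.7]
finger_gap: 23.2
```

```bash
cat > tq.py <<'E'
from h import *
T=[];J=[]
for i in range(8):
    s=observe();T.append(s["torque"][2]);J.append(s["joint_efforts"][6])
    if i<7: eyes.camera("wrist")
print("t",s["t"],"Tz mean",np.mean(T),"se",np.std(T)/8**.5,"j7 eff",np.mean(J),"xang",xang(s)[0],s["ee_pos"],s["finger_gap"])
E
python3 tq.py
```

```text
t 21.25 Tz mean -0.004828850253250663 se 0.011010680232600625 j7 eff -0.017296642126893857 xang 22.593897889689725 [ 609.47 -142.34   34.8 ] 23.37300895150269
```

Emit:
arm_command([
  [0, 0, 0, 0, 0, 5, 0.15],
  [0, 0, 0, 0, 0, 5, 0.15],
  [0, 0, 0, 0, 0, 5, 0.15],
  [0, 0, 0, 0, 0, 0, 0.15],
])

```text
t: 21.65
ee_pos: [609.7, -142.3, 34.8]
orientation: [3.133, 0.195, -0.001]
ft_force: [-1.2, -1.3, 1.0]
finger_gap: 23.3
```

```bash
python3 tq.py
```

```text
t 22.0 Tz mean 0.15668109535727134 se 0.0063329003142378855 j7 eff -0.34387082036118954 xang 7.233827367727244 [ 609.67 -142.28   34.82] 23.61969121586246
```

Emit:
arm_command([
  [0, 0, 0, 0, 0, 5, 0.15],
  [0, 0, 0, 0, 0, 5, 0.15],
  [0, 0, 0, 0, 0, 5, 0.15],
  [0, 0, 0, 0, 0, 0, 0.15],
])

```text
t: 22.4
ee_pos: [609.9, -142.3, 34.8]
orientation: [3.132, -0.223, 0.001]
ft_force: [-0.6, -1.3, -0.4]
finger_gap: 23.4
```

```bash
python3 tq.py
```

```text
t 22.75 Tz mean 0.20475924392485034 se 0.00715353097875449 j7 eff -0.37286023842170835 xang -8.03518011934206 [ 609.96 -142.31   34.81] 23.044594633615525
```

Emit:
arm_command([
  [0, 0, 0, 0, 0, 5, 0.15],
  [0, 0, 0, 0, 0, 5, 0.15],
  [0, 0, 0, 0, 0, 0, 0.15],
])

```text
t: 23.05
ee_pos: [610.1, -142.4, 34.8]
orientation: [3.102, -0.497, 0.002]
ft_force: [-0.9, -0.7, 0.6]
finger_gap: 23.1
```

```bash
python3 tq.py
```

```text
t 23.4 Tz mean 0.24897626659212832 se 0.012967466803001882 j7 eff -0.3879149100976065 xang -18.131137164423702 [ 610.06 -142.39   34.8 ] 22.83284899144587
```

```bash
python3 tq.py; python3 tq.py
```

```text
t 23.75 Tz mean 0.22619825423771217 se 0.006824887315498412 j7 eff -0.22512082010507584 xang -18.1778675073588 [ 610.07 -142.36   34.8 ] 23.145140681010744
t 24.1 Tz mean 0.24163058652404484 se 0.01322888846796507 j7 eff -0.23219920811243355 xang -18.1797522162772 [ 610.08 -142.36   34.82] 22.965641654112204
```

Emit:
arm_command([
  [0, 0, 0, 0, 0, 6, 0.15],
  [0, 0, 0, 0, 0, 0, 0.15],
])

```text
t: 24.3
ee_pos: [610.2, -142.4, 34.8]
orientation: [-3.071, 0.662, -0.002]
ft_force: [-0.2, -0.1, -0.4]
finger_gap: 23.1
```

```bash
python3 tq.py; python3 tq.py
```

```text
t 24.65 Tz mean 0.22895649452895 se 0.009285620469083407 j7 eff -0.4135497909737751 xang -24.16969475723538 [ 610.15 -142.41   34.77] 22.871092303019626
t 25.0 Tz mean 0.22222382561838666 se 0.0061456397706005795 j7 eff -0.22775288089178503 xang -24.218536117894313 [ 610.14 -142.41   34.79] 22.84871590549491
```

Emit:
arm_command([
  [0, 0, 0, 0, 0, 5, 0.15],
  [0, 0, 0, 0, 0, 4, 0.15],
  [0, 0, 0, 0, 0, 0, 0.15],
])

```text
t: 25.3
ee_pos: [610.3, -142.5, 34.8]
orientation: [-3.008, 0.905, -0.003]
ft_force: [-0.6, -0.7, -0.1]
finger_gap: 23.5
```

```bash
python3 tq.py; python3 tq.py;python3 tq.py
```

```text
t 25.65 Tz mean 0.2720875523870865 se 0.011097705980712245 j7 eff -0.39544727420434356 xang -33.38472831136576 [ 610.29 -142.46   34.81] 22.856602046408977
t 26.0 Tz mean 0.26421265723691795 se 0.007876286709797524 j7 eff -0.26471161865629256 xang -33.421525478626926 [ 610.28 -142.5    34.81] 23.262158100838125
t 26.35 Tz mean 0.2591274340019476 se 0.005219582759194766 j7 eff -0.270002712495625 xang -33.42679765843317 [ 610.27 -142.5    34.82] 22.825727007212638
```

The torque is about 0.264 N·m, or about 17 N of clamping force. I release the knob, lift straight out and look.

Emit:
arm_command([
  [0, 0, 0, 0, 0, 0, 0.345],
  [0, 0, 0, 0, 0, 0, 0.345],
  [0, 0, 0, 0, 0, 0, 0.345],
  [0, 0, -1.0, 0, 0, 0, 0.345],
  [0, 0, -2, 0, 0, 0, 0.345],
  [0, 0, -3, 0, 0, 0, 0.345],
  [0, 0, -4, 0, 0, 0, 0.345],
  [0, 2, -2, 0, 0, -5, 0.345],
  [0, 2, 0, 0, 0, -5, 0.345],
  [0, 0, 0, 0, 0, -5, 0.345],
  [0, 0, 0, 0, 0, 0, 0.345],
])

```text
t: 27.45
ee_pos: [590.3, -176.6, 165.4]
orientation: [-3.103, 0.489, -0.01]
ft_force: [0.7, -0.8, -0.3]
finger_gap: 31.7
```

```bash
python3 m.py
python3 - <<'E'
from h import *
a=eyes.camera("wrist")[:,:,::-1];b=eyes.camera("top")[:,:,::-1]
c=cv2.resize(a[0:250,110:410],(600,500),interpolation=cv2.INTER_CUBIC)
cv2.imwrite("pics/w4.png",c);cv2.imwrite("pics/top4.png",cv2.resize(b,(800,600)))
E
```

```text
t 27.45 pos [ 590.3  -176.62  165.35] xang -17.918698948259333 gap 31.74016220285461 F [ 0.7  -0.76 -0.26] T [-0.03 -0.07  0.06] j7 -0.2973735323184732
tilt fix [-0.09 -0.37  0.  ] yaw(tool z)
```

View pics/w4.png

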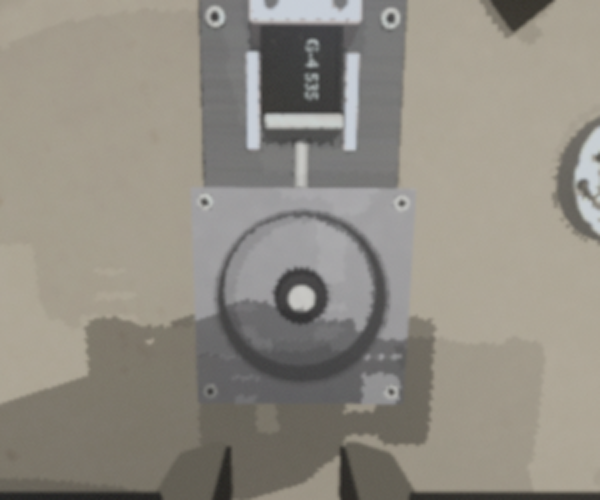

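View pics/top4.png

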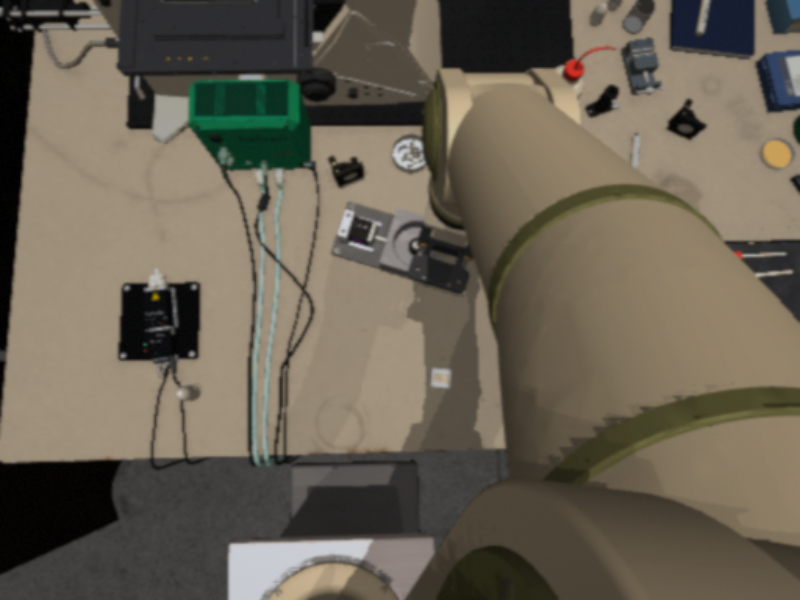

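The jaw (300,120) is against the cube's side and the cube is against the stop (305,20). The box (440,378) and objective (185,392) haven't moved, and the robot is clear.

```bash
python3 -c "
from workcell import order
print(order.finish_job())"
```

```text
the job is handed in; nothing more can be done
None
```

The filter cube is clamped upright in the pocket at about 17 N, and I handed the job in at about 27.5 s of the 72 s allowed.

**What I did:** I set the cube down between the guide strips and let go of it. Then I turned the sunken knob clockwise in three grasps, 1.41, 1.41 and 0.98 rad.

**Clamping force:** The knob's torque rose from about 0.16 N·m running free to about 0.264 N·m. That rise gives the 17 N, inside the 10–25 N range. It is only an estimate, because the torque readings were noisy. One pair of averages even dropped, from about 0.24 to 0.225 N·m, after a 6° turn, so I turned another 9° before letting go.

**Last checks:**
- **Cube:** the last wrist picture shows it upright, with the jaw against one side and the stop against the other.
- **Robot:** the gripper is clear of everything and feels no force.
- **Bystanders:** the coverslip box and the objective are where they started.
- **Not checked:** the arm hid the lens tube, and the pink and purple look-alikes, in the last top picture. The only work near them was picking up the cube. The wrist picture before that showed all three standing clear, and the forces read near zero when I gripped the cube and after I lifted it.

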